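Unlock and draw a bore plug with a pull hook

ROBOT

A 6-joint arm with a two-finger parallel gripper is mounted at the origin on a cart in front of the work surface, level with it; the furniture and walls round the work are solid. World frame = base frame: x ahead of the robot, y to its left, z up, the work surface at z = 0. Lengths are in m, angles in rad, forces in N, time in s.
With the tool pointing down it reaches from about 0.25 to 0.775 m from the base axis. Payload 4 kg.
Tool frame: the origin (TCP) lies between the finger pads; the fingertips stand 14 mm ahead of it and the grasp point (between the pads) lies 5 mm behind it (tip_reach is the distance from the TCP to the fingertips, in m); z points along the fingers, y is the line along which they close (so a half turn about z gives the same grasp; the last joint's range is limited). The gripper opens to 94 mm and grips with 3 to 60 N. Pads are 16 mm wide; open, the fingers measure 119 mm over their backs; the gripper's body (75 mm by 177 mm) begins 78 mm behind the grasp point.
Start: joints at [-1.261, 0.087, 1.371, -0, 1.684, -0.103], TCP at [0.221, -0.504, 0.195] pointing down, gripper open.
Joint ranges: [-3.1, 3.1], [-0.76, 2.03], [0.27, 2.55], [-1.08, 4.22], [0.17, 2.65], [-2.57, 2.57]. Speed limits (rad/s): [2.79, 2.79, 3.14, 3.14, 3.14, 3.14].

INTERFACE

Orientations are given as [roll, pitch, yaw] about the fixed x, y, z axes, in that order (R = Rz(yaw) Ry(pitch) Rx(roll)).
In Python, from bench import * gives the robot as it stands. The module is installed in compiled form; this text tells all that it offers.
- The arm moves only by the tool servo_tool, never from a script. Its argument "targets" is a list of rows, each a list of 4 numbers: the shift along the tool's x, y, z in cm, then the turn about the tool's z in degrees. A call has 1 to 8 rows; each row is the pose to reach, as a shift and turn from the pose commanded when the call began, along the tool's axes at that moment; what a row does not reach only later rows make up. A row lasts 1/8 s, in which the tool goes at most 62.5 mm and 10.7 degrees, less where a joint would pass 70% of its speed; a pose out of reach is approached as far as the arm can. A call with a gripper value outside its range is refused whole. "claw" is the closure in counts, from 0 (fully open) to 255 (shut), set as the call begins (left out, the last holds). The fingers move at their own pace and stop on an object; the grip force is fixed at half the most. Time passes only in rows, so rows that repeat a pose let the fingers close. It gives the time, the measured TCP pose, the force, the opening and the grip force at its end, in the units of the state.
- get_obs(): the state, without advancing time (a new reading comes with each control period).
- snapshot(name): name is "scene" or "top" or "wrist"; returns the picture (480x640x3 uint8, blue, green, red); there is no depth.
- camera_model(name): a dict with "camera_matrix" (3x3 intrinsics, pixels), "camera_from_world" (4x4, takes a point from world to camera coordinates). Camera axes: x right, y up, looking along -z (the intrinsics and any distortion apply to the point x, -y, -z); pixel columns grow to the right and rows downward; lengths in m; the calibration is good to about 2 mm. A picture is of the moment at which its call begins: read the wrist's pose just before it. camera_model takes no time and is no camera call; for the wrist camera it gives the pose at the moment of the call.
- close_job(): hands the job in; it is judged then, once.
The state is a dict: "time": time; "joint_positions": joint angles; "qvel": joint speeds; "joint_torque": joint torques, N m; "tool_pos": TCP position; "ee_rot": TCP orientation; "wrist_force": force on the tool from outside, world axes, zero at the start; "wrist_torque": the same for the moment, N m; "width": finger opening in m; "finger_force": force on a finger pad.
Only numpy, scipy, OpenCV 4.12 (cv2) and the standard library are available. Lean on these libraries where they do the work, as an engineer would, in place of code of your own. Each camera call takes 0.05 s, during which the arm holds its last target. There are 200 camera calls.

TASK

Take the red-handled pull hook from its stand, catch the orange loop of the brass plug deep in the bore of the aluminium block and, pulling lightly, turn it anticlockwise (seen from above) until you feel the hidden lock let go. Then draw the plug out on the hook, stand it gently upright in the blue tray, and hang the hook back in its stand. The loop must never see more than 12 N, the gripper must not touch the plug, and the loose things around are to stay where they are.

Things in the scene. Friction and masses are not known exactly. Their poses are not given: they have to be found in the camera images.
- hook: Pull hook, 0.12 kg (varies), hanging upright in its stand. Origin: centre of the underside of its black 46x46x5 mm guard plate, z up along the handle. Above the guard (z 5 to 49 mm) the red handle, 32 mm along x, 18 mm along y: grip across y. Below it a black 28x28x12 mm seat block, then a flat steel blade 12 mm wide (x), 4 mm thick (y -7.5 to -3.5 mm), down to z -78 mm.
- hook_seat (a point): On the hook's axis, 74 mm below its origin, same axes: top of the tongue, where the loop wire lies. The tongue is 5 mm wide (x), 4 mm thick, and runs in +y from the blade's foot to 6 mm past the axis, ending in a lip (y +3.5 to +6 mm) that stands 3 mm up. Gap between blade and lip 7 mm, centred on the axis.
- stand: Fixed hook stand: grey 84x84x6 mm base and a blue square tube, 46 mm outside, 34 mm inside, 100 mm high, open on top. Origin: centre of the underside, z up. The hook hangs with its blade in the tube, seat block in the mouth, guard on the rim (hook origin 100 mm above the stand's); any of the four quarter turns fits.
- housing: Fixed aluminium block 80x80 mm on a dark 96x96x10 mm base, top at z 95 mm. Origin: centre of the underside, z up. In its middle a vertical round bore, floor at z 10 mm. Low in the bore (z 20.5 to 28 mm) a fixed lock collar, 30 mm inside diameter, with two slots 8.5 mm wide, half a turn apart, that let the plug's lugs through.
- bore_mouth (a point): Centre of the bore's mouth on top of the block; bore 44 mm across, 85 mm deep. The collar's slots lie 0.3 to 1.2 rad (17 to 69 degrees) anticlockwise, seen from above, of the plug's lugs at the start; where exactly differs each time and is not reported. There is no end stop: turned past the slots, the lugs are locked again.
- plug: Brass bayonet plug, 0.12 kg (varies), standing on the bore floor. Origin: centre of its underside, z up. Body 27 mm across, 24 mm high; two lugs 6 mm wide, z 2 to 8 mm, reach 19 mm from the axis along +x and -x. Locked, it can rise only 2.5 mm until the lugs meet the collar, and turns with light friction; with the lugs in the slots it lifts freely straight up.
- loop_top (a point): Inside top of the orange loop on the plug, 39 mm above the plug's origin, same axes. The loop is of 3 mm round wire, upright in the plug's x-z plane, centred on the axis; opening 14 mm wide (x), from the plug's top face (z 24 mm) to this round arch. It must never see more than 12 N; a pull of 3 to 6 N is plenty.
- tray: Fixed blue square tray 96x96 mm, walls 4 mm thick and 16 mm high, floor 4 mm thick. Origin: centre of the underside, z up. On the bench between the block and the tray stands a fixed clamp fixture whose red lever reaches about 160 mm up: carry the hook and plug over it.
- oil_bottle: Bystander: white oil bottle with a red spout, 42 mm across, 118 mm high, loose.
- roll_1: Bystander: roll of tape, 58 mm across, 34 mm high, loose.
- marker_0: Bystander: marker pen, 132 mm long, loose.
Things that resemble listed ones, but are neither listed nor needed, are in the scene too. What is shaped like the housing but brown is not meant.

How it is judged:
On the way:
1. the plug hangs on the hook, drawn clear of the bore, not touching the block (z of plug in the frame of housing above 0.096 m and contact force between plug and hook above 0.3 N and contact force between plug and housing below 0.05 N), for 0.2 s.
At the end, for the whole second after the job is handed in: The plug stands upright (within 7 degrees) and at rest on the tray's floor, its axis within 36 mm of the tray's centre along each side; the hook hangs at rest in its stand, guard down on the rim (within 4 mm), upright, no longer touching the plug (x of plug in the frame of tray between -0.036 and 0.036 m and y of plug in the frame of tray between -0.036 and 0.036 m and z of plug in the frame of tray below 0.009 m and angle between plug's own z axis and vertical below 0.12 rad and linear speed of each of plug, hook below 0.02 m/s and contact force between plug and hook below 0.05 N and horizontal distance between hook and stand below 0.01 m and z of hook in the frame of stand between 0.097 and 0.104 m and angle between hook's own z axis and vertical below 0.06 rad).
It fails at once if the hook loads the plug with more than 12 N (contact force between hook and plug above 12 N).
It fails at once if the gripper touches the plug (contact force between the fingers and plug above 0.3 N).
It fails at once if the plug is dropped or banged down on the tray (over 12 N) (contact force between plug and tray above 12 N).
It fails at once if the oil bottle, tape roll or marker is shifted by more than 20 mm (distance of any of oil_bottle, roll_1, marker_0 from where it was at the start of the episode above 0.02 m).
It also fails if it takes over 72 s, if anything falls off the work surface, if the arm or the gripper's body presses on something with over 40 N, if the wrist force passes 120 N, or if a joint passes its speed limit or range.

## Working session

There is one attempt and no reset: what is moved stays moved. The work goes in short steps, Python scripts to look and compute and a tool call to move; the robot and the scene stay as the last step left them, time stands still between calls to the robot, and variables do not carry over. Pictures are saved under pics/ and viewed, at most 10 in all, crops included, and the job is handed in when it is done.

Besides the shell and the picture viewer there is one more tool, called after "Call:" by a JSON object that holds its "fn" and its "kwargs". servo_tool: Moves the arm, as the interface text tells. Its arguments: {"type":"object","properties":{"targets":{"type":"array"},"claw":{"type":"number"}},"required":["targets"]}

```bash
mkdir -p pics; cat > h.py <<'E'
from bench import *
import numpy as np, cv2
def snap(n,f):
    m=camera_model(n); im=snapshot(n); cv2.imwrite('pics/'+f,im); return im,m
def ray(m,u,v):
    K=np.array(m["camera_matrix"]);T=np.array(m["camera_from_world"])
    d=np.linalg.inv(K)@[u,v,1]; d=np.array([d[0],-d[1],-d[2]])
    R=T[:3,:3]; return -R.T@T[:3,3], R.T@d
def onz(m,u,v,z):
    o,d=ray(m,u,v); return o+d*(z-o[2])/d[2]
def pix(m,p):
    K=np.array(m["camera_matrix"]);T=np.array(m["camera_from_world"])
    c=T[:3,:3]@np.array(p)+T[:3,3]; q=K@[c[0],-c[1],-c[2]]; return q[:2]/q[2]
E
python3 - <<'E'
from h import *
a,m=snap('scene','s0.png'); b,m2=snap('top','t0.png')
print({k:m2[k] for k in m2}, m.keys()); print(get_obs())
E
```

```text
{'camera_matrix': array([[582.59033939,   0.        , 316.3738831 ],
       [  0.        , 582.59033939, 234.83702411],
       [  0.        ,   0.        ,   1.        ]]), 'camera_from_world': array([[-0.02646627, -0.99963391,  0.00562049, -0.02077489],
       [ 0.99462405, -0.02576972,  0.10029414, -0.48404039],
       [-0.10011258,  0.00824469,  0.99494196, -1.33508974],
       [ 0.        ,  0.        ,  0.        ,  1.        ]])} dict_keys(['camera_matrix', 'camera_from_world'])
{'time': 0.1, 'joint_positions': array([-1.26111062e+00,  8.78887374e-02,  1.37204343e+00,  1.48856653e-05,
        1.68361826e+00, -1.03067301e-01]), 'qvel': array([-0.00040923, -0.0015236 , -0.0055932 ,  0.00192791,  0.00074464,
        0.00112696]), 'joint_torque': array([ 3.34518023e-03, -3.41251910e+01, -3.03302300e+01,  7.19637517e-02,
        3.03629483e-02, -9.17917032e-05]), 'tool_pos': array([ 0.22048722, -0.50332562,  0.19424736]), 'ee_rot': array([-3.13964679e+00, -2.16140882e-04,  4.12754461e-01]), 'wrist_force': array([-0.50550246, -0.00586436, -0.55109109]), 'wrist_torque': array([-0.01629818,  0.01872036,  0.01295997]), 'finger_force': 0.0, 'width': 0.09372427376680878}
```

View pics/t0.png

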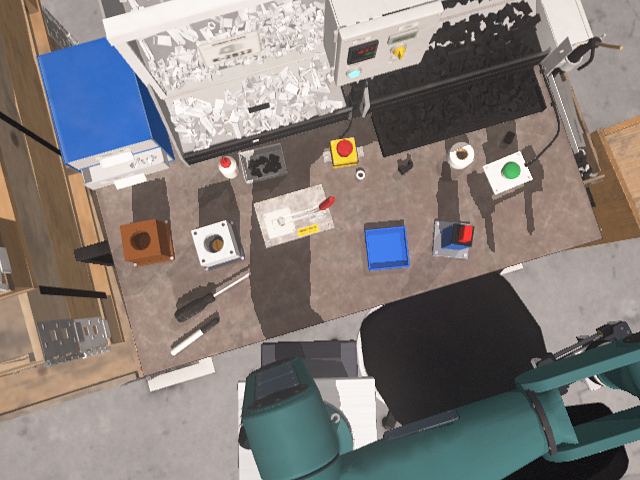

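View pics/s0.png

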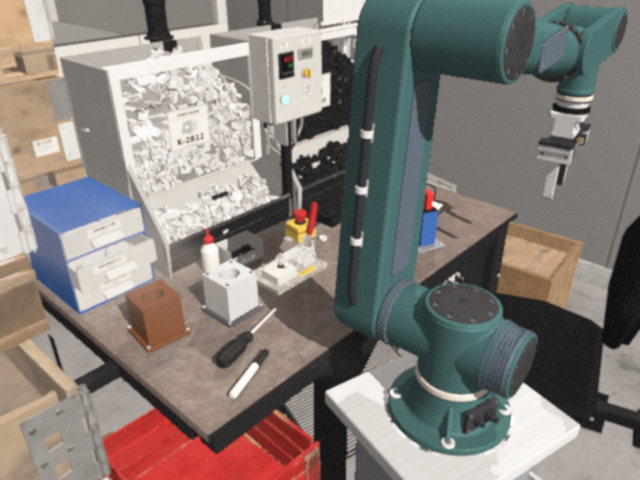

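Top view: aluminium housing around (217,244), tray (387,247), stand and red hook handle (455,238), clamp lever (328,203), oil bottle (227,167).

```bash
python3 - <<'E'
from h import *
im=cv2.imread('pics/t0.png'); m=camera_model('top')
hsv=cv2.cvtColor(im,cv2.COLOR_BGR2HSV)
def mask(lo,hi,box):
    k=cv2.inRange(hsv,lo,hi); z=np.zeros_like(k); x0,y0,x1,y1=box; z[y0:y1,x0:x1]=k[y0:y1,x0:x1]; return z
k=mask((0,150,80),(8,255,255),(440,215,485,255))|mask((172,150,80),(180,255,255),(440,215,485,255))
c=max(cv2.findContours(k,0,1)[0],key=cv2.contourArea); r=cv2.minAreaRect(c); print('red',r,onz(m,*r[0],.13))
k=mask((100,120,60),(125,255,255),(355,215,420,280))
c=max(cv2.findContours(k,0,1)[0],key=cv2.contourArea); r=cv2.minAreaRect(c); print('tray',r,onz(m,*r[0],.016), [onz(m,*p,.016)[:2].round(4) for p in cv2.boxPoints(r)])
print('house', onz(m,217,243,.095), 'lever',onz(m,328,203,.15))
a=cv2.resize(im[200:280,415:495],(560,560),interpolation=2); b=cv2.resize(im[205:285,180:260],(560,560),interpolation=2)
cv2.imwrite('pics/c0.png',cv2.resize(np.hstack([a,b]),(800,400)))
w=camera_model('wrist'); T=w['camera_from_world']; print(w)
E
```

```text
red ((465.2973327636719, 233.71621704101562), (12.329923629760742, 17.09749412536621), 9.462322235107422) [ 0.46681896 -0.35343651  0.13      ]
tray ((386.6950988769531, 247.75608825683594), (41.19096374511719, 41.19096374511719), 83.6598129272461) [ 0.4494754  -0.19751094  0.016     ] [array([ 0.4937, -0.1457]), array([ 0.502 , -0.2424]), array([ 0.4055, -0.249 ]), array([ 0.3974, -0.153 ])]
house [0.46380878 0.1868168  0.095     ] lever [ 0.53814447 -0.05894557  0.15      ]
{'camera_matrix': array([[398.10623758,   0.        , 316.05504155],
       [  0.        , 398.10623758, 236.86092838],
       [  0.        ,   0.        ,   1.        ]]), 'camera_from_world': array([[ 0.40120781, -0.91598426, -0.00226439, -0.54924943],
       [ 0.88251637,  0.38720843, -0.26689789,  0.02669155],
       [ 0.24535106,  0.10508315,  0.96372215, -0.39108411],
       [ 0.        ,  0.        ,  0.        ,  1.        ]])}
```

View pics/c0.png

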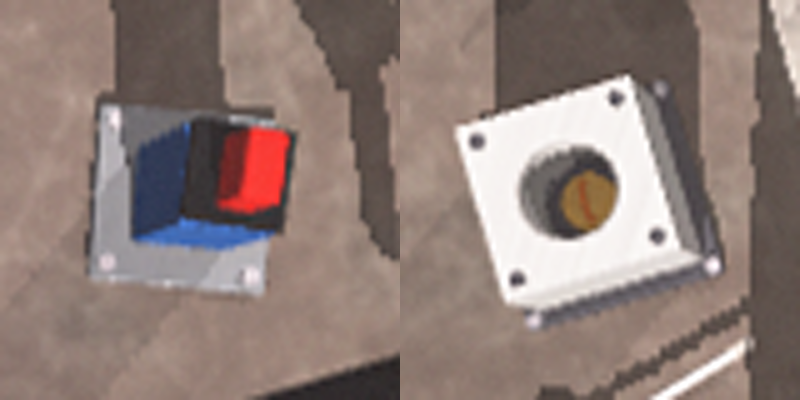

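```bash
cat >> h.py <<'E'
def rel(p,yaw=None):
    "shift in tool axes (cm) and turn (deg) from measured pose"
    o=get_obs(); q=o['tool_pos']; y0=o['ee_rot'][2]; d=np.array(p)-q
    c,s=np.cos(y0),np.sin(y0)
    t=0 if yaw is None else -np.degrees((yaw-y0+np.pi)%(2*np.pi)-np.pi)
    return np.round([100*(c*d[0]+s*d[1]),100*(s*d[0]-c*d[1]),-100*d[2],t],2)
E
python3 -c "
from h import *
print(rel([.45,-.353,.30],-.14))"
```

```text
[ 27.05  -4.56 -10.58  31.67]
```

Call:
{"fn": "servo_tool", "kwargs": {"targets": [[3,-0.5,-5,8],[8.5,-1.5,-8,16],[14,-2.5,-10.5,24],[20,-3.5,-10.5,31.5],[25,-4.5,-10.5,31.5],[27,-4.5,-10.5,31.5],[27,-4.5,-10.5,31.5]]}}

```text
time: 0.98
tool_pos: [0.4503, -0.354, 0.2994]
ee_rot: [-3.141, 0.002, -0.135]
wrist_force: [-0.4, -0.8, -0.7]
width: 0.0936
finger_force: 0.0
```

```bash
python3 - <<'E'
from h import *
im,m=snap('wrist','w1.png'); print(get_obs()['tool_pos'],get_obs()['ee_rot'],get_obs()['time'])
E
```

```text
[ 0.44941232 -0.35475402  0.29964858] [ 3.14150729e+00  1.65595106e-03 -1.37127217e-01] 1.025
```

View pics/w1.png

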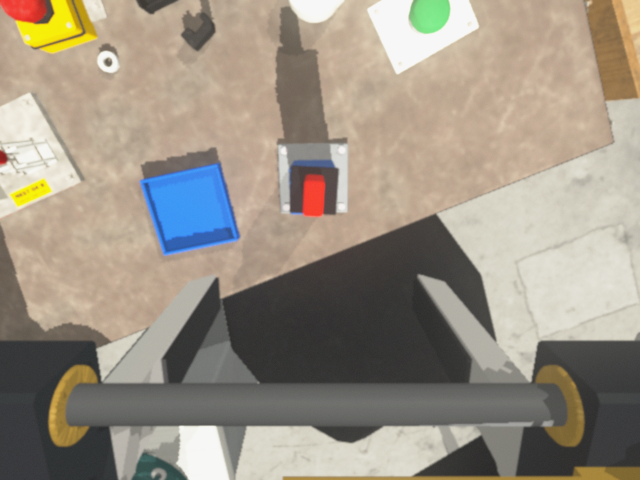

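Wrist view: hook handle at (314,196) on its stand, base corners about (279,143)–(347,213), tray at (190,209).

```bash
python3 - <<'E'
from h import *
im=cv2.imread('pics/w1.png'); m=camera_model('wrist'); hsv=cv2.cvtColor(im,cv2.COLOR_BGR2HSV)
def cont(k,b):
    z=np.zeros_like(k); x0,y0,x1,y1=b; z[y0:y1,x0:x1]=k[y0:y1,x0:x1]
    return max(cv2.findContours(z,0,1)[0],key=cv2.contourArea)
red=cv2.inRange(hsv,(0,150,190),(8,255,255))|cv2.inRange(hsv,(172,150,190),(180,255,255))
for nm,k,b,z in [('redtop',red,(285,160,345,230),.149),
  ('tray',cv2.inRange(hsv,(100,120,60),(125,255,255)),(130,150,250,265),.016),
  ('guard',cv2.inRange(hsv,(0,0,0),(180,255,70)),(288,155,342,214),.105)]:
    c=cont(k,b); r=cv2.minAreaRect(c); P=np.array([onz(m,*p,z)[:2] for p in cv2.boxPoints(r)])
    e=P-np.roll(P,1,0); print(nm,P.mean(0).round(4),np.linalg.norm(e,axis=1).round(3),np.degrees(np.arctan2(e[:,1],e[:,0])).round(1), cv2.boundingRect(c))
w=im[135:220,270:355]; cv2.imwrite('pics/w1c.png',np.hstack([cv2.resize(im[130:225,265:360],(560,560),interpolation=2)]))
E
```

```text
redtop [ 0.4703 -0.3551] [0.018 0.035 0.017 0.035] [  78.9  -11.5 -101.   169.3] (303, 176, 22, 41)
tray [ 0.4509 -0.2001] [0.101 0.098 0.099 0.104] [   0.7  -83.3 -176.1   97.6] (140, 163, 99, 92)Traceback (most recent call last):
  File "<stdin>", line 10, in <module>
  File "<stdin>", line 5, in cont
ValueError: max() iterable argument is empty
```

```bash
python3 -c "
from h import *
print(rel([.469,-.3545,.125],-.195))"
```

```text
[ 1.94 -0.29 17.46  3.32]
```

Call:
{"fn": "servo_tool", "kwargs": {"targets": [[1.9,-0.3,4,3.3],[1.9,-0.3,10,3.3],[1.9,-0.3,14.5,3.3],[1.9,-0.3,17,3.3],[1.9,-0.3,17.4,3.3],[1.9,-0.3,17.4,3.3]]}}

```text
time: 1.78
tool_pos: [0.4686, -0.3552, 0.1274]
ee_rot: [3.141, -0.001, -0.196]
wrist_force: [1.1, 0.9, -0.2]
width: 0.0939
finger_force: 0.0
```

Call:
{"fn": "servo_tool", "kwargs": {"targets": [[0,0,0,0],[0,0,0,0],[0,0,0,0],[0,0,0,0],[0,0,0,0],[0,0,0,0]], "claw": 255}}

```text
time: 2.52
tool_pos: [0.4692, -0.3538, 0.1263]
ee_rot: [3.142, -0.0, -0.194]
wrist_force: [0.8, -0.1, -0.1]
width: 0.0375
finger_force: 0.0
```

Call:
{"fn": "servo_tool", "kwargs": {"targets": [[0,0,0,0],[0,0,0,0],[0,0,0,0],[0,0,0,0]]}}

```text
time: 3.02
tool_pos: [0.4691, -0.3539, 0.1263]
ee_rot: [3.141, 0.0, -0.195]
wrist_force: [0.3, -0.5, 0.1]
width: 0.0174
finger_force: 30.0
```

Call:
{"fn": "servo_tool", "kwargs": {"targets": [[0,0,-1,0],[0,0,-4,0],[0,0,-9,0],[0,0,-14,0],[0,0,-19,0],[0,0,-22.5,0],[0,0,-23.4,0],[0,0,-23.4,0]]}}

```text
time: 4.03
tool_pos: [0.4692, -0.3539, 0.3599]
ee_rot: [-3.142, 0.0, -0.195]
wrist_force: [-0.2, -0.4, -1.5]
width: 0.0179
finger_force: 30.0
```

```bash
python3 -c "
from h import *
print(rel([.40,.187,.36],0), get_obs()['wrist_force'])
m=camera_model('scene');print(ray(m,316,236),pix(m,[.4,.187,.26]),pix(m,[.4,.177,.26]))"
```

```text
[-1.724e+01 -5.173e+01 -1.000e-02 -1.115e+01] [-0.19706922 -0.37935458 -1.5074921 ]
(array([-0.48460455,  0.56560924,  0.72428641]), array([ 0.74820913, -0.46133529, -0.47706367])) [240.45483737 212.41709163] [245.26669195 211.1536737 ]
```

Call:
{"fn": "servo_tool", "kwargs": {"targets": [[-1,-3,0,0],[-2.8,-8.5,0,0],[-4.6,-14,0,0],[-6.5,-19.5,0,0],[-8.3,-25,0,0],[-10.1,-30.5,0,0],[-12,-36,0,0],[-13.8,-41.5,0,0]]}}

```text
time: 5.03
tool_pos: [0.4127, 0.0817, 0.3576]
ee_rot: [3.141, 0.004, -0.195]
wrist_force: [0.8, -1.0, -2.0]
width: 0.0177
finger_force: 30.0
```

Call:
{"fn": "servo_tool", "kwargs": {"targets": [[-1.6,-5,0,0],[-2.9,-8.7,0,0],[-3.4,-10.2,0,0],[-3.4,-10.2,0,0],[-3.4,-10.2,0,0]]}}

```text
time: 5.65
tool_pos: [0.4006, 0.1855, 0.3597]
ee_rot: [3.14, 0.001, -0.196]
wrist_force: [-0.8, 0.4, -1.1]
width: 0.0182
finger_force: 30.0
```

```bash
python3 - <<'E'
from h import *
o=get_obs();print(o['tool_pos'],o['ee_rot'])
a,_=snap('wrist','w2.png'); b,m=snap('scene','s2.png')
u,v=pix(m,o['tool_pos']-[0,0,.07]).astype(int); print(u,v)
b=cv2.resize(b[v-40:v+40,u-40:u+40],(480,480),interpolation=2)
bore=cv2.resize(a[60:240,220:420],(0,0),fx=1.6,fy=1.6)
cv2.imwrite('pics/v2.png',np.hstack([b,cv2.resize(bore,(320,288)).copy() if 0 else cv2.copyMakeBorder(bore,0,480-bore.shape[0],0,0,0)]))
E
```

```text
[0.40055072 0.18551206 0.35967967] [ 3.14039406e+00  5.98717698e-04 -1.96231748e-01]
239 197
```

View pics/v2.png

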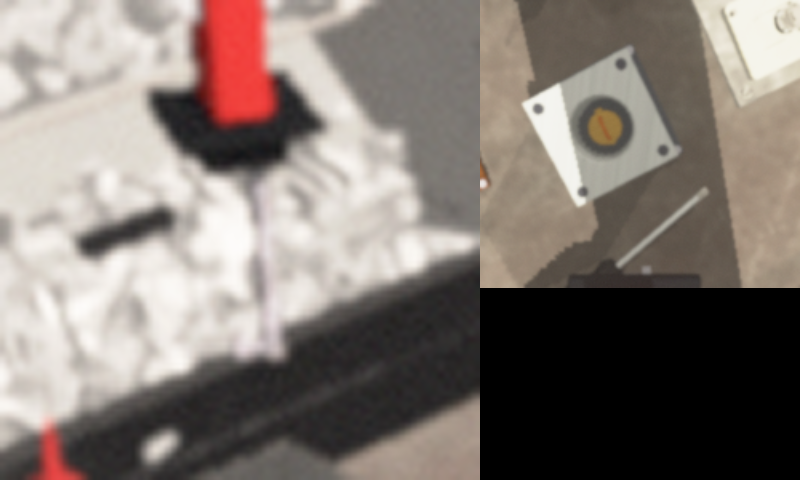

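```bash
python3 - <<'E'
from h import *
o=get_obs(); m=camera_model('scene'); p=o['tool_pos']-[0,0,.0263]; y=o['ee_rot'][2]
ex=np.array([np.cos(y),np.sin(y),0]); ey=np.array([-np.sin(y),np.cos(y),0])
f=lambda a,s,z:((pix(m,p+ex*a+s*ey*1+[0,0,z])-[199,157])*6).round()
print('blade+',f(0,-.0055,-.045),f(0,-.0055,-.07),'blade-',f(0,.0055,-.045))
print('foot ends +',f(0,-.0075,-.076),f(0,.006,-.076)); print('foot ends -',f(0,.0075,-.076),f(0,-.006,-.076)); print('handle',f(-.016,0,.005), 'guard corners',f(-.023,-.023,0),f(-.023,.023,0))
# wrist measurements
im=cv2.imread('pics/w2.png'); m=camera_model('wrist'); hsv=cv2.cvtColor(im,cv2.COLOR_BGR2HSV)
k=cv2.inRange(hsv,(5,80,60),(30,255,255)); z=np.zeros_like(k); z[110:170,270:325]=k[110:170,270:325]
c=max(cv2.findContours(z,0,1)[0],key=cv2.contourArea); (u,v),r=cv2.minEnclosingCircle(c)
print('brass px',u,v,r,'plug top centre',onz(m,u,v,.034))
# loop: redder than body
hh=hsv[110:170,270:325]; b=z[110:170,270:325]>0; print('hue pct',np.percentile(hh[b][:,0],[2,10,25,50,75]))
l=(z>0)&(hsv[...,0]<np.percentile(hh[b][:,0],20)); ys,xs=np.nonzero(l); 
P=np.array([onz(m,a,b_,.041)[:2] for a,b_ in zip(xs,ys)]); C=P.mean(0); w,V=np.linalg.eigh(np.cov((P-C).T)); print('loop',C,np.sqrt(w),np.degrees(np.arctan2(V[1,1],V[0,1])),len(P))
# block top corners from crop pixels
cr=np.array([[523,103],[631,47],[681,151],[584,205]]); px=(cr-[480,0])/1.6+[220,60]
Q=np.array([onz(m,*q,.095)[:2] for q in px]); print('block',Q.mean(0),Q.round(4).tolist())
bc=np.array([606,126]); print('bore mouth',onz(m,*((bc-[480,0])/1.6+[220,60]),.095))
cv2.imwrite('pics/b2.png',cv2.resize(im[105:175,260:330],(560,560),interpolation=2))
E
```

```text
blade+ [263. 244.] [269. 317.] blade- [228. 250.]
foot ends + [276. 333.] [234. 340.]
foot ends - [230. 341.] [271. 334.]
handle [246. 116.] guard corners [328. 128.] [177. 151.]
brass px 298.0 138.5 12.175895690917969 plug top centre [0.46798981 0.19548361 0.034     ]
hue pct [13. 16. 18. 19. 19.]
loop [0.46675034 0.19573395] [0.00321668 0.0064799 ] -163.7810758596754 70
block [0.46766249 0.19285639] [[0.4948, 0.2444], [0.5158, 0.1647], [0.4419, 0.1439], [0.4181, 0.2185]]
bore mouth [0.46873788 0.19175057 0.095     ]
```

View pics/b2.png

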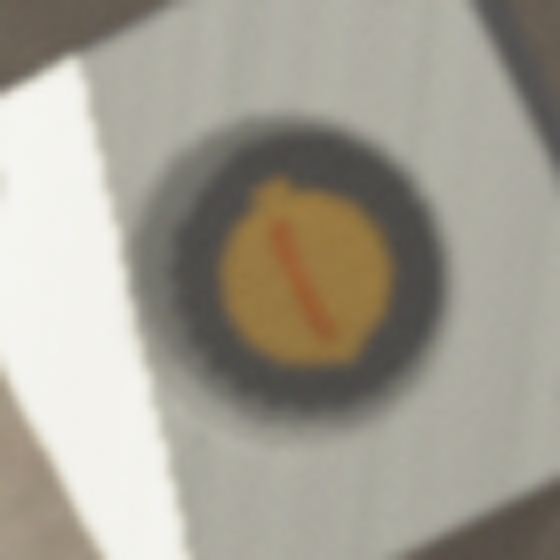

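Hook blade matches the tongue-toward-+y hypothesis; loop wire runs from (294.8,132.8) to (301.3,147.5) in the wrist picture, ≈24° anticlockwise of the tool.

```bash
python3 - <<'E'
from h import *
im=cv2.imread('pics/w2.png'); m=camera_model('wrist'); hsv=cv2.cvtColor(im,cv2.COLOR_BGR2HSV)
A,B=onz(m,294.75,132.75,.043)[:2],onz(m,301.25,147.5,.043)[:2]; d=A-B
print('loop mid',(A+B)/2,np.linalg.norm(d),np.degrees(np.arctan2(d[1],d[0])))
# bore mouth edge circle in crop: x 150..445,y 120..425 
print('mouth',onz(m,260+295/8,105+270/8,.095))
o=get_obs();p=o['tool_pos'];y=o['ee_rot'][2]; ex=np.array([np.cos(y),np.sin(y),0]); ey=np.array([-np.sin(y),np.cos(y),0])
g=p-[0,0,.0213]
for a,b in [(.023,.023),(.023,-.023),(-.023,-.023)]: print('guard exp',pix(m,g+a*ex+b*ey).round(1))
gray=hsv[...,2]
for u in (285,300,330,345): print(u,[int(x) for x in gray[222:250:2,u]])
for v in (238,246,254): print(v,[int(x) for x in gray[v,262:286:2]],[int(x) for x in gray[v,345:372:2]])
E
```

```text
loop mid [0.46621081 0.19543886] 0.019355474363681992 12.528487431095263
mouth [0.46914368 0.19378592 0.095     ]
guard exp [274.5 232.4]
guard exp [358.9 232.4]
guard exp [356.6 309.6]
285 [87, 84, 85, 91, 89, 61, 57, 58, 57, 62, 63, 68, 67, 68]
300 [70, 61, 63, 63, 61, 54, 57, 56, 58, 58, 57, 56, 60, 76]
330 [99, 99, 100, 99, 86, 60, 61, 65, 65, 66, 66, 67, 79, 148]
345 [97, 99, 97, 98, 87, 59, 63, 65, 65, 67, 65, 64, 66, 67]
238 [88, 95, 96, 98, 97, 96, 76, 63, 65, 64, 65, 64] [65, 62, 65, 65, 66, 64, 73, 100, 104, 103, 101, 99, 99, 99]
246 [101, 92, 63, 60, 60, 66, 64, 64, 65, 65, 65, 66] [66, 67, 66, 67, 66, 66, 80, 104, 98, 94, 96, 97, 98, 100]
254 [65, 65, 68, 72, 71, 69, 71, 63, 66, 66, 68, 67] [67, 66, 66, 67, 67, 68, 84, 101, 98, 99, 100, 99, 99, 102]
```

```bash
python3 -c "
from h import *
print(rel([.4693,.1852,.23],.227), rel([.4693,.1852,.1423],.227))"
```

```text
[  6.74  -1.32  13.01 -24.28] [  6.74  -1.32  21.78 -24.28]
```

Call:
{"fn": "servo_tool", "kwargs": {"targets": [[2,-0.4,1,-8],[4.5,-0.9,4,-16],[6.2,-1.3,7,-24.3],[6.7,-1.3,10,-24.3],[6.7,-1.3,12.2,-24.3],[6.7,-1.3,13,-24.3],[6.7,-1.3,13,-24.3],[6.7,-1.3,13,-24.3]]}}

```text
time: 6.75
tool_pos: [0.4693, 0.1863, 0.2318]
ee_rot: [3.142, -0.003, 0.229]
wrist_force: [1.1, -0.6, -2.3]
width: 0.0179
finger_force: 30.0
```

```bash
python3 - <<'E'
from h import *
print(rel([.4693,.1852,.1423],.227),get_obs()['wrist_force'])
E
```

```text
[-0.02  0.11  8.95  0.12] [ 1.08349109 -0.56789459 -2.31657313]
```

Call:
{"fn": "servo_tool", "kwargs": {"targets": [[0,0,1.5,0],[0,0,3,0],[0,0,4.5,0],[0,0,6,0],[0,0,7.3,0],[0,0,8.3,0],[0,0,8.8,0],[0,0,8.8,0]]}}

```text
time: 7.75
tool_pos: [0.4685, 0.1864, 0.1421]
ee_rot: [3.141, 0.0, 0.23]
wrist_force: [0.4, 0.9, -0.6]
width: 0.0176
finger_force: 30.0
```

Call:
{"fn": "servo_tool", "kwargs": {"targets": [[0,0,0,0],[0,0,0,0]]}}

```text
time: 8.0
tool_pos: [0.469, 0.1865, 0.1429]
ee_rot: [3.142, -0.001, 0.23]
wrist_force: [0.4, 0.0, -1.1]
width: 0.018
finger_force: 30.0
```

Call:
{"fn": "servo_tool", "kwargs": {"targets": [[0,-0.3,0,0],[0,-0.6,0,0],[0,-0.9,0,0],[0,-0.9,0,0],[0,-0.9,0,0]]}}

```text
time: 8.62
tool_pos: [0.4665, 0.1952, 0.1422]
ee_rot: [3.141, 0.0, 0.23]
wrist_force: [0.0, -0.4, -1.6]
width: 0.0178
finger_force: 30.0
```

Call:
{"fn": "servo_tool", "kwargs": {"targets": [[0,0,0,0],[0,0,0,0]]}}

```text
time: 8.88
tool_pos: [0.4666, 0.1951, 0.1422]
ee_rot: [3.142, 0.0, 0.229]
wrist_force: [-0.2, -0.0, -1.3]
width: 0.0177
finger_force: 30.0
```

Call:
{"fn": "servo_tool", "kwargs": {"targets": [[0,0,-0.3,0],[0,0,-0.6,0],[0,0,-0.6,0],[0,0,-0.6,0]]}}

```text
time: 9.38
tool_pos: [0.4666, 0.1952, 0.1483]
ee_rot: [3.142, -0.0, 0.23]
wrist_force: [-0.4, -0.7, -1.6]
width: 0.0178
finger_force: 30.0
```

Call:
{"fn": "servo_tool", "kwargs": {"targets": [[0,0,-0.1,0],[0,0,-0.15,0],[0,0,-0.15,0],[0,0,-0.15,0]]}}

```text
time: 9.88
tool_pos: [0.4665, 0.1951, 0.1496]
ee_rot: [3.141, 0.0, 0.23]
wrist_force: [0.3, -0.3, -2.9]
width: 0.0175
finger_force: 30.0
```

Call:
{"fn": "servo_tool", "kwargs": {"targets": [[0,0,-0.1,0],[0,0,-0.1,0],[0,0,-0.1,0]]}}

```text
time: 10.25
tool_pos: [0.4666, 0.1952, 0.1508]
ee_rot: [3.142, -0.0, 0.23]
wrist_force: [0.7, -0.2, -2.7]
width: 0.0177
finger_force: 30.0
```

Call:
{"fn": "servo_tool", "kwargs": {"targets": [[0,0,-0.05,0],[0,0,-0.05,0],[0,0,-0.05,0]]}}

```text
time: 10.62
tool_pos: [0.4665, 0.1951, 0.1511]
ee_rot: [3.142, 0.0, 0.23]
wrist_force: [-0.0, 0.1, -2.3]
width: 0.0179
finger_force: 30.0
```

Call:
{"fn": "servo_tool", "kwargs": {"targets": [[0,0,-0.03,0],[0,0,-0.03,0],[0,0,-0.03,0]]}}

```text
time: 11.0
tool_pos: [0.4664, 0.1951, 0.1514]
ee_rot: [3.141, 0.0, 0.23]
wrist_force: [-1.2, -0.6, -3.5]
width: 0.0176
finger_force: 30.0
```

Call:
{"fn": "servo_tool", "kwargs": {"targets": [[0,0,-0.03,0],[0,0,-0.03,0],[0,0,-0.03,0]]}}

```text
time: 11.38
tool_pos: [0.4664, 0.1951, 0.1516]
ee_rot: [3.141, 0.001, 0.23]
wrist_force: [-1.7, -0.1, -4.7]
width: 0.0176
finger_force: 30.0
```

Call:
{"fn": "servo_tool", "kwargs": {"targets": [[0,0,0,0],[0,0,0,0]]}}

```text
time: 11.62
tool_pos: [0.4664, 0.1951, 0.1516]
ee_rot: [3.141, 0.001, 0.229]
wrist_force: [-1.6, 0.0, -4.5]
width: 0.0181
finger_force: 30.0
```

Call:
{"fn": "servo_tool", "kwargs": {"targets": [[0,0,0,-3],[0,0,0,-6],[0,0,0,-9],[0,0,0,-12],[0,0,0,-12]]}}

```text
time: 12.25
tool_pos: [0.4665, 0.1952, 0.1517]
ee_rot: [-3.142, 0.0, 0.438]
wrist_force: [0.1, -0.7, -4.6]
width: 0.0173
finger_force: 30.0
```

Call:
{"fn": "servo_tool", "kwargs": {"targets": [[0,0,0,-2],[0,0,0,-4],[0,0,0,-4]]}}

```text
time: 12.62
tool_pos: [0.4665, 0.1951, 0.1517]
ee_rot: [3.142, 0.0, 0.509]
wrist_force: [-0.6, 0.3, -5.6]
width: 0.0175
finger_force: 30.0
```

Call:
{"fn": "servo_tool", "kwargs": {"targets": [[0,0,0,-2],[0,0,0,-4],[0,0,0,-4]]}}

```text
time: 13.0
tool_pos: [0.4665, 0.1951, 0.1518]
ee_rot: [3.142, 0.0, 0.579]
wrist_force: [-1.1, 0.1, -5.5]
width: 0.0173
finger_force: 30.0
```

Call:
{"fn": "servo_tool", "kwargs": {"targets": [[0,0,0,-2],[0,0,0,-4],[0,0,0,-4]]}}

```text
time: 13.38
tool_pos: [0.4665, 0.1952, 0.1518]
ee_rot: [3.142, 0.0, 0.649]
wrist_force: [-1.3, -0.0, -4.9]
width: 0.018
finger_force: 30.0
```

Call:
{"fn": "servo_tool", "kwargs": {"targets": [[0,0,0,-2],[0,0,0,-4],[0,0,0,-4]]}}

```text
time: 13.75
tool_pos: [0.4665, 0.1952, 0.1518]
ee_rot: [-3.142, 0.0, 0.719]
wrist_force: [-1.1, 0.3, -6.3]
width: 0.0175
finger_force: 30.0
```

Call:
{"fn": "servo_tool", "kwargs": {"targets": [[0,0,0,-2],[0,0,0,-4],[0,0,0,-4]]}}

```text
time: 14.12
tool_pos: [0.4665, 0.1951, 0.1518]
ee_rot: [3.142, 0.0, 0.788]
wrist_force: [-0.7, -0.2, -7.1]
width: 0.0175
finger_force: 30.0
```

Call:
{"fn": "servo_tool", "kwargs": {"targets": [[0,0,0,-2],[0,0,0,-4],[0,0,0,-4]]}}

```text
time: 14.5
tool_pos: [0.4665, 0.1951, 0.1518]
ee_rot: [3.142, 0.0, 0.858]
wrist_force: [0.5, 0.1, -7.3]
width: 0.0177
finger_force: 30.0
```

Call:
{"fn": "servo_tool", "kwargs": {"targets": [[0,0,0.03,0],[0,0,0.03,-2],[0,0,0.03,-4],[0,0,0.03,-4]]}}

```text
time: 15.0
tool_pos: [0.4667, 0.1952, 0.1517]
ee_rot: [3.141, -0.0, 0.928]
wrist_force: [0.3, -0.0, -5.7]
width: 0.0175
finger_force: 30.0
```

Call:
{"fn": "servo_tool", "kwargs": {"targets": [[0,0,0,-2],[0,0,0,-4],[0,0,0,-4]]}}

```text
time: 15.38
tool_pos: [0.4667, 0.1952, 0.1517]
ee_rot: [3.141, -0.0, 0.998]
wrist_force: [0.3, -0.0, -4.3]
width: 0.0173
finger_force: 30.0
```

```bash
python3 - <<'E'
from h import *
print(get_obs()['wrist_torque'],get_obs()['wrist_force'])
E
```

```text
[-0.03089895 -0.01107491 -0.00951977] [ 0.27032152 -0.01758239 -4.28226098]
```

Call:
{"fn": "servo_tool", "kwargs": {"targets": [[0,0,0,-2],[0,0,0,-4],[0,0,0,-4]]}}

```text
time: 15.75
tool_pos: [0.4667, 0.1952, 0.1519]
ee_rot: [3.141, -0.0, 1.068]
wrist_force: [0.0, -0.2, -3.2]
width: 0.0175
finger_force: 30.0
```

Call:
{"fn": "servo_tool", "kwargs": {"targets": [[0,0,0,-2],[0,0,0,-4],[0,0,0,-4]]}}

```text
time: 16.12
tool_pos: [0.4668, 0.1952, 0.1519]
ee_rot: [3.141, -0.0, 1.138]
wrist_force: [0.9, 0.2, -2.9]
width: 0.0179
finger_force: 30.0
```

Call:
{"fn": "servo_tool", "kwargs": {"targets": [[0,0,-0.03,0],[0,0,-0.06,0],[0,0,-0.06,0]]}}

```text
time: 16.5
tool_pos: [0.4666, 0.1952, 0.1521]
ee_rot: [3.142, 0.0, 1.137]
wrist_force: [0.0, -0.4, -2.4]
width: 0.0178
finger_force: 30.0
```

Call:
{"fn": "servo_tool", "kwargs": {"targets": [[0,0,-0.05,0],[0,0,-0.05,0],[0,0,-0.05,0]]}}

```text
time: 16.88
tool_pos: [0.4665, 0.1951, 0.1525]
ee_rot: [-3.141, 0.0, 1.137]
wrist_force: [0.2, -0.4, -3.4]
width: 0.0175
finger_force: 30.0
```

Call:
{"fn": "servo_tool", "kwargs": {"targets": [[0,0,-0.05,0],[0,0,-0.05,0],[0,0,-0.05,0]]}}

```text
time: 17.25
tool_pos: [0.4665, 0.1951, 0.153]
ee_rot: [-3.141, 0.0, 1.137]
wrist_force: [-0.9, -0.6, -4.1]
width: 0.0176
finger_force: 30.0
```

Call:
{"fn": "servo_tool", "kwargs": {"targets": [[0,0,0,-2],[0,0,0,-2],[0,0,0,-2]]}}

```text
time: 17.62
tool_pos: [0.4669, 0.1952, 0.1535]
ee_rot: [3.141, -0.001, 1.172]
wrist_force: [-0.6, -0.5, -2.0]
width: 0.0174
finger_force: 30.0
```

Call:
{"fn": "servo_tool", "kwargs": {"targets": [[0,0,-0.05,0],[0,0,-0.05,0],[0,0,-0.05,0]]}}

```text
time: 18.0
tool_pos: [0.4666, 0.1951, 0.1537]
ee_rot: [3.141, 0.0, 1.172]
wrist_force: [-0.9, 0.1, -3.1]
width: 0.0178
finger_force: 30.0
```

Call:
{"fn": "servo_tool", "kwargs": {"targets": [[0,0,-0.05,0],[0,0,-0.1,0],[0,0,-0.1,0]]}}

```text
time: 18.38
tool_pos: [0.4666, 0.1952, 0.1547]
ee_rot: [3.141, -0.0, 1.172]
wrist_force: [-0.0, -0.1, -3.1]
width: 0.0177
finger_force: 30.0
```

Call:
{"fn": "servo_tool", "kwargs": {"targets": [[0,0,0,-1.5],[0,0,0,-1.5]]}}

```text
time: 18.62
tool_pos: [0.4665, 0.1952, 0.1546]
ee_rot: [-3.142, 0.0, 1.199]
wrist_force: [0.5, -0.2, -3.2]
width: 0.0179
finger_force: 30.0
```

Free. Lift steadily out of the collar.

Call:
{"fn": "servo_tool", "kwargs": {"targets": [[0,0,-0.1,0],[0,0,-0.2,0],[0,0,-0.3,0],[0,0,-0.3,0]]}}

```text
time: 19.12
tool_pos: [0.4666, 0.1952, 0.1578]
ee_rot: [3.141, -0.0, 1.198]
wrist_force: [0.1, -0.1, -2.2]
width: 0.0179
finger_force: 30.0
```

Call:
{"fn": "servo_tool", "kwargs": {"targets": [[0,0,-0.1,0],[0,0,-0.2,0],[0,0,-0.3,0],[0,0,-0.3,0]]}}

```text
time: 19.62
tool_pos: [0.4666, 0.1952, 0.1608]
ee_rot: [3.141, -0.0, 1.198]
wrist_force: [-0.2, -0.2, -2.0]
width: 0.018
finger_force: 30.0
```

Call:
{"fn": "servo_tool", "kwargs": {"targets": [[0,0,-0.4,0],[0,0,-0.9,0],[0,0,-1.6,0],[0,0,-2.4,0],[0,0,-3.4,0],[0,0,-4.4,0],[0,0,-5,0],[0,0,-5,0]]}}

```text
time: 20.62
tool_pos: [0.4669, 0.1953, 0.2114]
ee_rot: [3.14, -0.001, 1.198]
wrist_force: [0.8, 1.1, -2.7]
width: 0.0177
finger_force: 30.0
```

Call:
{"fn": "servo_tool", "kwargs": {"targets": [[0,0,-1,0],[0,0,-2.5,0],[0,0,-4.5,0],[0,0,-7,0],[0,0,-9.5,0],[0,0,-12,0],[0,0,-14,0],[0,0,-15,0]]}}

```text
time: 21.62
tool_pos: [0.4669, 0.1953, 0.363]
ee_rot: [3.139, -0.002, 1.198]
wrist_force: [-0.3, -0.6, -3.2]
width: 0.0176
finger_force: 30.0
```

```bash
python3 - <<'E'
from h import *
a,_=snap('wrist','w3.png'); o=get_obs(); b,m=snap('scene','s3.png'); print(o['tool_pos'],o['ee_rot'],o['wrist_force'])
u,v=pix(m,o['tool_pos']-[0,0,.1]).astype(int)
b=cv2.resize(b[v-40:v+40,u-40:u+40],(480,480),interpolation=2)
cv2.imwrite('pics/v3.png',np.hstack([b,cv2.resize(a,(320,240)).repeat(2,0)]) if 0 else b)
print(rel([.451,-.199,.375],.2))
E
```

```text
[0.46706197 0.19532877 0.36360269] [ 3.13806147e+00 -2.62683350e-03  1.19821533e+00] [-0.25559756  0.7842272  -2.341653  ]
[-37.3   12.87  -1.27  57.19]
```

View pics/v3.png

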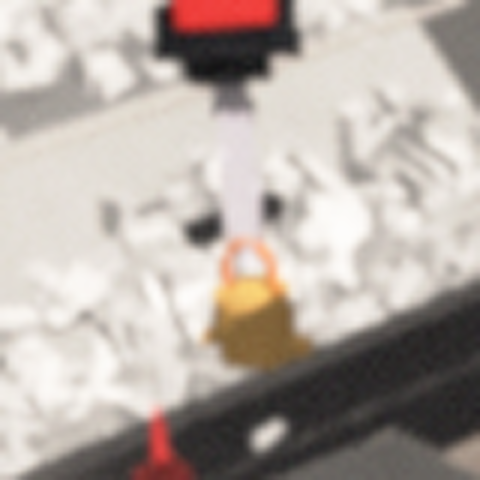

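The scene crop shows the brass plug hanging by its orange loop, the hook's foot through the loop at about (245,258) and the plug body at (258,330). Carry it over.

Call:
{"fn": "servo_tool", "kwargs": {"targets": [[-0.2,0.05,-0.3,0],[-0.75,0.25,-0.6,0],[-1.6,0.55,-0.8,0],[-2.75,0.95,-0.8,0],[-4.2,1.45,-0.8,0],[-5.8,2,-0.8,0],[-7.7,2.65,-0.8,0],[-9.7,3.35,-0.8,0]]}}

```text
time: 22.72
tool_pos: [0.4622, 0.0911, 0.3687]
ee_rot: [3.141, 0.0, 1.198]
wrist_force: [-0.1, 0.6, -2.9]
width: 0.0177
finger_force: 30.0
```

Call:
{"fn": "servo_tool", "kwargs": {"targets": [[-2.1,0.75,0,0],[-4.4,1.5,0,0],[-6.6,2.3,0,0],[-9,3.1,0,0],[-11.3,3.9,0,0],[-13.6,4.7,0,0],[-15.9,5.5,0,0],[-18,6.2,0,0]]}}

```text
time: 23.72
tool_pos: [0.454, -0.0993, 0.3687]
ee_rot: [3.141, 0.0, 1.197]
wrist_force: [0.0, 0.1, -3.2]
width: 0.0173
finger_force: 30.0
```

Call:
{"fn": "servo_tool", "kwargs": {"targets": [[-2,0.7,0,0],[-3.8,1.3,0,0],[-5.5,1.9,0,0],[-6.9,2.4,0,0],[-8.1,2.8,0,0],[-8.9,3.1,0,0],[-9.5,3.25,0,0],[-9.7,3.35,0,0]]}}

```text
time: 24.72
tool_pos: [0.4505, -0.2003, 0.3687]
ee_rot: [-3.141, -0.0, 1.198]
wrist_force: [-1.0, -0.1, -3.3]
width: 0.0177
finger_force: 30.0
```

```bash
python3 - <<'E'
from h import *
o=get_obs(); print(o['time'],o['tool_pos'],o['ee_rot'],o['wrist_force'],rel([.451,-.199,.16]))
E
```

```text
24.725 [ 0.45053931 -0.20025899  0.36867001] [-3.14149007e+00 -5.68538754e-05  1.19825087e+00] [-0.97186992 -0.13616243 -3.25154785] [ 0.13 -0.   20.87  0.  ]
```

Call:
{"fn": "servo_tool", "kwargs": {"targets": [[0,0,1,0],[0,0,3,0],[0,0,5.5,0],[0,0,8.5,0],[0,0,11.5,0],[0,0,14.5,0],[0,0,17,0],[0,0,18.5,0]]}}

```text
time: 25.72
tool_pos: [0.4497, -0.1992, 0.1815]
ee_rot: [-3.139, -0.0, 1.199]
wrist_force: [0.4, 0.4, -1.7]
width: 0.0178
finger_force: 30.0
```

Call:
{"fn": "servo_tool", "kwargs": {"targets": [[0,0,1,0],[0,0,1.8,0],[0,0,2.3,0],[0,0,2.6,0],[0,0,2.8,0],[0,0,2.8,0],[0,0,2.8,0]]}}

```text
time: 26.6
tool_pos: [0.4507, -0.2002, 0.156]
ee_rot: [3.141, 0.0, 1.198]
wrist_force: [0.1, 0.9, -3.2]
width: 0.018
finger_force: 30.0
```

Call:
{"fn": "servo_tool", "kwargs": {"targets": [[0,0,0.2,0],[0,0,0.4,0],[0,0,0.55,0],[0,0,0.7,0],[0,0,0.8,0],[0,0,0.9,0],[0,0,1.0,0],[0,0,1.1,0]]}}

```text
time: 27.6
tool_pos: [0.4506, -0.2002, 0.1446]
ee_rot: [3.142, 0.0, 1.198]
wrist_force: [-0.0, -0.6, -2.0]
width: 0.0176
finger_force: 30.0
```

Call:
{"fn": "servo_tool", "kwargs": {"targets": [[0,0,0.1,0],[0,0,0.2,0],[0,0,0.3,0],[0,0,0.4,0],[0,0,0.5,0],[0,0,0.5,0]]}}

```text
time: 28.35
tool_pos: [0.4506, -0.2002, 0.1397]
ee_rot: [3.141, 0.0, 1.198]
wrist_force: [0.5, 0.1, -1.6]
width: 0.0176
finger_force: 30.0
```

Call:
{"fn": "servo_tool", "kwargs": {"targets": [[0,0,0.1,0],[0,0,0.2,0],[0,0,0.3,0],[0,0,0.35,0],[0,0,0.35,0],[0,0,0.35,0]]}}

```text
time: 29.1
tool_pos: [0.4506, -0.2002, 0.1362]
ee_rot: [3.141, 0.0, 1.198]
wrist_force: [-0.2, -0.5, -0.9]
width: 0.0177
finger_force: 30.0
```

```bash
python3 - <<'E'
from h import *
a,_=snap('wrist','w4.png'); o=get_obs(); b,m=snap('scene','s4.png'); print(o['tool_pos'],o['wrist_force'])
u,v=pix(m,o['tool_pos']-[0,0,.1]).astype(int); print(u,v)
b=cv2.resize(b[v-40:v+40,max(u-40,0):u+40],(400,400),interpolation=2)
cv2.imwrite('pics/v4.png',np.hstack([b,cv2.resize(a[130:430,170:470],(400,400))]))
E
```

```text
[ 0.45057515 -0.20015411  0.13622169] [-0.25562567 -0.31202673 -2.25010437]
381 248
```

View pics/v4.png

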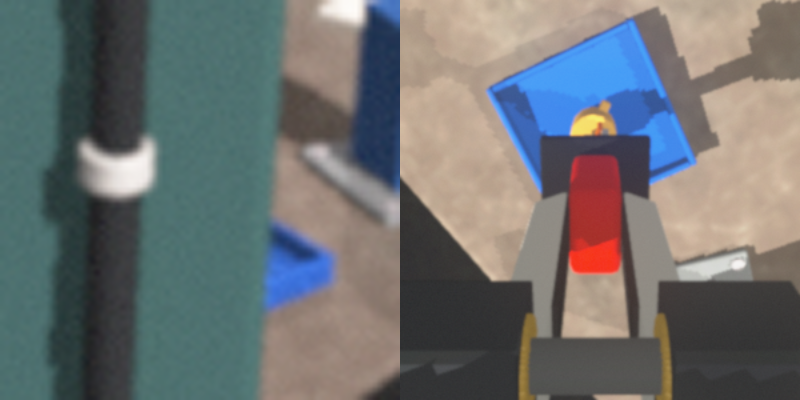

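Wrist crop: the plug stands in the tray, body at (593,123), lug/loop pointing about 25° clockwise of the hook. I align the hook with the loop, then back out.

Call:
{"fn": "servo_tool", "kwargs": {"targets": [[0,0,0,4],[0,0,0,8],[0,0,0,12],[0,0,0,16],[0,0,0,20],[0,0,0,24],[0,0,0,24],[0,0,0,24]]}}

```text
time: 30.2
tool_pos: [0.4505, -0.2001, 0.1362]
ee_rot: [3.142, 0.0, 0.78]
wrist_force: [-0.0, 0.0, -1.4]
width: 0.0175
finger_force: 30.0
```

Call:
{"fn": "servo_tool", "kwargs": {"targets": [[0,0.1,0,0],[0,0.2,0,0],[0,0.3,0,0],[0,0.4,0,0],[0,0.4,0,0]]}}

```text
time: 30.82
tool_pos: [0.4534, -0.203, 0.1361]
ee_rot: [-3.142, 0.0, 0.779]
wrist_force: [0.2, 0.0, -2.4]
width: 0.0178
finger_force: 30.0
```

Call:
{"fn": "servo_tool", "kwargs": {"targets": [[0,0.2,0,0],[0,0.4,0,0],[0,0.6,0,0],[0,0.8,0,0],[0,0.8,0,0]]}}

```text
time: 31.45
tool_pos: [0.4591, -0.2088, 0.1361]
ee_rot: [-3.142, 0.0, 0.779]
wrist_force: [0.4, 0.4, -0.9]
width: 0.0176
finger_force: 30.0
```

```bash
python3 - <<'E'
from h import *
a,m=snap('wrist','w5.png'); o=get_obs(); print(o['tool_pos'],o['ee_rot'],o['wrist_force'])
cv2.imwrite('pics/v5.png',cv2.resize(a[90:290,220:420],(560,560),interpolation=2))
E
```

```text
[ 0.45901017 -0.20871694  0.13614268] [-3.14156614e+00  4.48760548e-05  7.79281511e-01] [-0.73491906 -1.12978651 -2.16960592]
```

View pics/v5.png

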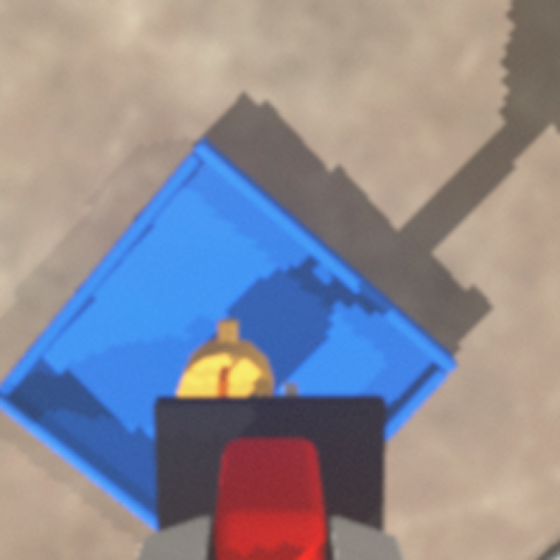

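The plug stands alone at (228,370) with loop aligned to the hook, which has moved clear to the right (blade foot at (290,388)). A little more clearance, then lift.

Call:
{"fn": "servo_tool", "kwargs": {"targets": [[0,0.2,0,0],[0,0.4,0,0],[0,0.4,0,0],[0,0.4,-0.3,0],[0,0.4,-1,0],[0,0.4,-2,0],[0,0.4,-3.5,0],[0,0.4,-5,0]]}}

```text
time: 32.5
tool_pos: [0.462, -0.2117, 0.1878]
ee_rot: [3.14, -0.0, 0.779]
wrist_force: [0.4, -1.1, -1.6]
width: 0.0178
finger_force: 30.0
```

Call:
{"fn": "servo_tool", "kwargs": {"targets": [[0,0,-3,0],[0,0,-6,0],[0,0,-9,0],[0,0,-11,0],[0,0,-11.5,0],[0,0,-11.5,0]]}}

```text
time: 33.25
tool_pos: [0.4618, -0.2115, 0.3014]
ee_rot: [3.141, -0.0, 0.779]
wrist_force: [0.2, 0.6, -2.1]
width: 0.0177
finger_force: 30.0
```

```bash
python3 - <<'E'
from h import *
a,m=snap('top','t6.png'); o=get_obs(); print(o['time'],o['tool_pos'],o['ee_rot'],o['wrist_force'])
print(rel([.4691,-.3539,.26],-.195))
a=cv2.resize(a[195:295,335:435],(500,500),interpolation=2); cv2.imwrite('pics/v6.png',a)
E
```

```text
33.3 [ 0.4615793  -0.21139034  0.30051738] [-3.14052972e+00  3.62059407e-04  7.79308311e-01] [-0.01517741 -0.82252269 -0.91922477]
[-9.48 10.67  4.05 55.82]
```

View pics/v6.png

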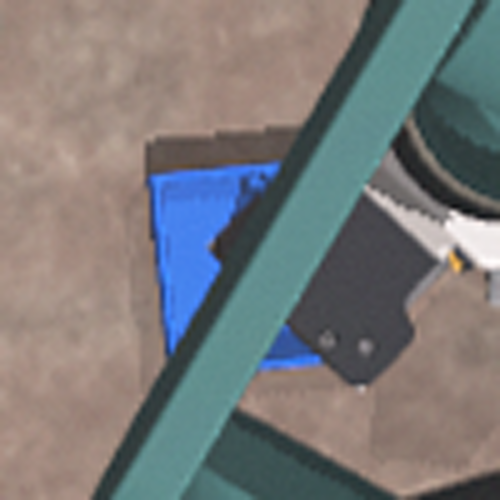

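The top view is hidden by the arm; I go on to the stand.

Call:
{"fn": "servo_tool", "kwargs": {"targets": [[-0.6,0.7,0,6],[-2,2.3,0,13],[-3.8,4.3,0,21],[-5.7,6.4,0,29],[-7.5,8.4,0,37],[-8.8,9.9,0,45],[-9.4,10.6,0,52],[-9.5,10.7,0,55.8]]}}

```text
time: 34.3
tool_pos: [0.4689, -0.3549, 0.299]
ee_rot: [-3.14, 0.003, -0.198]
wrist_force: [-0.6, -0.0, -0.2]
width: 0.0177
finger_force: 30.0
```

Call:
{"fn": "servo_tool", "kwargs": {"targets": [[0,0,1,0],[0,0,2,0],[0,0,3,0],[0,0,3,0],[0,0,3,0]]}}

```text
time: 34.92
tool_pos: [0.4695, -0.3543, 0.2714]
ee_rot: [3.141, -0.0, -0.194]
wrist_force: [-0.2, 0.5, -1.6]
width: 0.0176
finger_force: 30.0
```

```bash
python3 - <<'E'
from h import *
o=get_obs(); print(o['time'],o['tool_pos'],o['ee_rot'],o['wrist_force'])
print(rel([.4691,-.3539,.1263],-.195))
# plug check in top view: brass mask in tray
im,m=snap('top','t7.png'); hsv=cv2.cvtColor(im,cv2.COLOR_BGR2HSV); k=cv2.inRange(hsv,(12,100,80),(30,255,255)); k[:215]=0;k[285:]=0;k[:,:355]=0;k[:,420:]=0
ys,xs=np.nonzero(k); print(len(xs)); 
if len(xs): print(xs.mean(),ys.mean(),np.ptp(xs),np.ptp(ys),onz(m,xs.mean(),ys.mean(),.02))
E
```

```text
34.925 [ 0.46945907 -0.35432888  0.27138211] [ 3.14131335e+00 -3.02890432e-04 -1.94285230e-01] [-0.22473097  0.45853268 -1.56702438]
[-0.04 -0.04 14.51  0.04]
114
388.0 247.97368421052633 11 11 [ 0.44858575 -0.20002729  0.02      ]
```

Call:
{"fn": "servo_tool", "kwargs": {"targets": [[0,0,2,0],[0,0,4.5,0],[0,0,7,0],[0,0,9.5,0],[0,0,11,0],[0,0,12,0],[0,0,12.5,0],[0,0,12.5,0]]}}

```text
time: 35.98
tool_pos: [0.4696, -0.3546, 0.1466]
ee_rot: [3.141, -0.001, -0.195]
wrist_force: [0.5, -0.6, -1.9]
width: 0.0176
finger_force: 30.0
```

Call:
{"fn": "servo_tool", "kwargs": {"targets": [[0,0,0.5,0],[0,0,1,0],[0,0,1.4,0],[0,0,1.7,0],[0,0,1.9,0],[0,0,1.9,0],[0,0,1.9,0]]}}

```text
time: 36.85
tool_pos: [0.4695, -0.3545, 0.1274]
ee_rot: [3.141, -0.0, -0.195]
wrist_force: [0.7, 0.0, -0.7]
width: 0.0176
finger_force: 30.0
```

Call:
{"fn": "servo_tool", "kwargs": {"targets": [[0,0,0.1,0],[0,0,0.1,0],[0,0,0.1,0]]}}

```text
time: 37.22
tool_pos: [0.4695, -0.3544, 0.1263]
ee_rot: [3.141, -0.0, -0.195]
wrist_force: [0.1, 0.8, -0.7]
width: 0.0178
finger_force: 30.0
```

Call:
{"fn": "servo_tool", "kwargs": {"targets": [[0,0,0,0],[0,0,0,0],[0,0,0,0],[0,0,0,0],[0,0,0,0],[0,0,0,0]], "claw": 120}}

```text
time: 37.98
tool_pos: [0.4694, -0.3544, 0.1262]
ee_rot: [3.142, -0.0, -0.195]
wrist_force: [0.1, 0.2, -0.3]
width: 0.0498
finger_force: 0.0
```

Call:
{"fn": "servo_tool", "kwargs": {"targets": [[0,0,-1,0],[0,0,-3,0],[0,0,-6,0],[0,0,-10,0],[0,0,-14,0],[0,0,-17,0],[-2,0,-18,0],[-2,0,-18,0]]}}

```text
time: 38.98
tool_pos: [0.4497, -0.3509, 0.3089]
ee_rot: [3.139, -0.004, -0.195]
wrist_force: [-0.3, -0.6, -0.1]
width: 0.0498
finger_force: 0.0
```

```bash
python3 - <<'E'
from h import *
o=get_obs(); print(o['time'],o['tool_pos'],o['width'])
def red(n,z):
    im,m=snap(n,n+'8.png'); hsv=cv2.cvtColor(im,cv2.COLOR_BGR2HSV)
    k=cv2.inRange(hsv,(0,150,190),(8,255,255))|cv2.inRange(hsv,(172,150,190),(180,255,255))
    b=pix(m,[.47,-.355,z]).astype(int); q=np.zeros_like(k); s=np.s_[b[1]-35:b[1]+35,b[0]-35:b[0]+35]; q[s]=k[s]
    cs=cv2.findContours(q,0,1)[0]
    if cs:
        r=cv2.minAreaRect(max(cs,key=cv2.contourArea)); P=np.array([onz(m,*p,z)[:2] for p in cv2.boxPoints(r)]); e=P-np.roll(P,1,0); print(n,P.mean(0).round(4),np.linalg.norm(e,axis=1).round(3))
    k=cv2.inRange(hsv,(12,100,80),(30,255,255)); b=pix(m,[.45,-.2,.02]).astype(int); 
    if 35<b[0]<600 and 35<b[1]<440:
        w=k[b[1]-35:b[1]+35,b[0]-35:b[0]+35]; ys,xs=np.nonzero(w)
        if len(xs): print('brass',onz(m,xs.mean()+b[0]-35,ys.mean()+b[1]-35,.02),np.ptp(xs),np.ptp(ys))
red('wrist',.149); red('top',.149)
E
```

```text
38.975 [ 0.4497166  -0.35089886  0.30893025] 0.049823026537036394
wrist [ 0.4715 -0.3547] [0.035 0.017 0.035 0.017]
brass [ 0.45094075 -0.20186838  0.02      ] 26 21
top [ 0.4523 -0.3474] [0.005 0.022 0.005 0.022]
brass [ 0.44858575 -0.20002729  0.02      ] 11 11
```

```bash
python3 -c "
from bench import *
print(close_job())"
```

```text
the job is handed in; nothing more can be done
None
```

The plug was unlocked, drawn out on the hook and set down in the tray's centre, and the hook was hung back in its stand; the job was handed in at about 39 s, but the hand-in returned no verdict.

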